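# Hang the wax dipper to drain

## Task

Take the steel hanger out of its wooden rest and hang it by its hook on the drip stand's rail. Then pass the dipping cup's hook through the loop of the released hanger, draw it down past the sprung jaw until it is fully home at the bottom of the loop, prove the seat with a steady downward tug of 13 N for about a second (never over 18 N), and leave the cup hanging there upright. Leave the mould, can and scraper where they are.

Things in the scene. Friction and masses are not known exactly. Their poses are not given: they have to be found in the camera images.
- stand: Fixed drip stand: two dark steel posts (18 mm diameter, 300 mm apart along y, 304 mm tall) carry a level, rigid round steel rail of 10 mm diameter along y; a low aluminium drip tray (130 x 200 mm, 10 mm high) lies under the rail. Origin on the table below the rail's middle; x points away from the robot's side, z up.
- rail_mid (a point): The middle of the rail, on its centre line, 292 mm above the table; same axes as the stand.
- rest: Fixed light-wood block 50 x 90 mm, 32 mm high, with a slot (7.6 x 66 mm, 24 mm deep) open at the top in which the hanger stands at the start, same yaw. Origin at the centre of its underside.
- hanger: Loose flat steel hanger, about 0.22 kg, upright. Origin: middle of its lower edge, z up. Its plate lies in its y-z plane (6 mm thick, 62 wide, z 0 to 83 mm) and holds the loop. Above it is the hook and on top of that, centred over the plate, a red grip block (14 x 14 mm, z 154 to 190 mm), to be pinched across y, best near z = 178 mm.
- hanger_hook (a point): Where the rail's centre line lies when the hanger hangs on it: x = 0, z = 142 mm in the hanger; same axes. The hook: two 5 mm wires at y = +-8 mm, open downwards, inside 16 mm wide, crown centre line at z = 150 mm over x = 0, free tips on the +x side reaching down to z = 122 mm; on the -x side it runs down to the plate.
- hanger_window (a point): A point in the loop's window (50 mm wide, z 56 to 76 mm in the hanger) at x = 0, y = 0, z = 62 mm, through which the cup's hook can be passed along x; same axes. Below, the loop narrows as a funnel (z 56 to about 30) into a vertical lane around y = 0 that ends at a flat seat at z = 10 mm.
- hanger_seat (a point): Where the centre line of the cup's hook wire lies when fully home: x = 0, z = 13 mm in the hanger, 3 mm above the seat; same axes. The point is at y = 0, the wire itself comes to y = -0.5 mm.
- dipper: Loose aluminium dipping cup, about 0.12 kg, standing on the table: 60 mm wide at the rim, 45 tall; z up. Origin on its underside, 6 mm from the cup's centre towards -x. On the -x side a brown wooden grip block (30 mm in x, 14 in y, z 56 to 92 mm) centred at x = -62 mm, to be pinched across y; from it a 6 mm steel wire rises to the hook above the cup.
- dipper_hook (a point): Centre line of the crown of the cup's hook: x = 0, y = 0, z = 140 mm in the dipper; same axes. The hook is 6 mm wire, open downwards: crown level from x = -6 to +6 mm, inside about 20 mm wide, free tip on the +x side at x = 14 mm reaching down to z = 123 mm.
- mould: Loose blue silicone mould block 130 x 150 x 40 mm with a dark wax disc on top; origin at the centre of its underside. Leave alone.
- can: Loose steel can with a blue band, 60 mm diameter, 90 mm tall, standing; origin at the centre of its underside. Leave alone.
- scraper: Loose scraper with black handle lying flat on the table; origin under its middle. Leave alone.
- jaw (a joint): Brass jaw at the lane's +y side, in m, 0 at rest, growing as it is pushed to +y (at most 5 mm) against a spring: 3.2 N plus 0.7 N per mm. At rest its face is at y = +1 mm (z 10 to 21), with a ramp to y = +5 at z = 32; the lane's fixed wall is at y = -3.5. A 6 mm wire is squeezed: draw it down against 3 to 8 N all the way to the hard seat; the cup's weight is not enough.
Mind the look-alikes: they are no part of the job. There is more than one size of the dipper; the job needs the largest.

How it is judged:
By the outcome, as a careful person would: the job done as asked, in the order asked, and still so for the second after the job is handed in, with the robot touching nothing.
It also fails if it takes over 72 s, if anything falls off the work surface, if the arm or the gripper's body presses on something with over 40 N, if the wrist force passes 120 N, or if a joint passes its speed limit or range.

## Robot

A 6-joint arm with a two-finger parallel gripper is mounted at the origin on the work surface. World frame = base frame: x ahead of the robot, y to its left, z up, the work surface at z = 0. Lengths are in m, angles in degrees, forces in N, time in s.
With the tool pointing down it reaches from about 0.275 to 0.85 m from the base axis. Payload 5.2 kg.
Tool frame: the origin (TCP) lies midway between the tips of the shut fingers; the grasp point (between the pads) lies 19 mm behind it (arm.pinch_z is the distance from the TCP to the grasp point, in m); z points along the fingers, y is the line along which they close (so a half turn about z gives the same grasp; the last joint's range is limited). The gripper opens to 85 mm and grips with 20 to 120 N. Pads are 22 mm wide; open, the fingers measure 114 mm over their backs; the gripper's body (76 mm by 85 mm) begins 54 mm behind the grasp point. The pads swing forward as they close: fully open they stand 13 mm farther back than shut.
Start: joints at [-80.661, 14.817, 87.949, -0, 77.235, -11.62], TCP at [0.197, -0.514, 0.231] pointing down, gripper open.
Joint ranges: [-179.93, 179.93], [-52.35, 119.4], [10.71, 147.94], [-69.91, 249.91], [12.55, 155.21], [-178.61, 178.61]. Speed limits (degrees/s): [147.25, 147.25, 180, 180, 180, 180].

## Interface

Orientations are given as [roll, pitch, yaw] about the fixed x, y, z axes, in that order (R = Rz(yaw) Ry(pitch) Rx(roll)).
In Python, from bench import arm gives the robot as it stands.
- The arm moves only by the tool send_rows, never from a script. Its argument "plan" is a list of rows, each a list of 5 numbers: the shift along the tool's x, y, z in m, then the turn about the tool's z in rad, then the finger opening in m, from 0 to 0.0854. In form: [[x, y, z, yaw, jaw], ...]. A call has exactly 5 rows; each row is the pose to reach, as a shift and turn from the pose commanded when the call began, along the tool's axes at that moment; what a row does not reach only later rows make up. A row lasts 1/8 s, in which the tool goes at most 62.5 mm and 10.7 degrees, less where a joint would pass 70% of its speed; a pose out of reach is approached as far as the arm can. A call with a gripper value outside its range is refused whole. The fingers move at their own pace and stop on an object; "force" is the grip in N (left out, the last holds). Time passes only in rows, so rows that repeat a pose let the fingers close, or fill a call up. It gives the time, the measured TCP pose, the force, the opening and the grip force at its end, in the units of the state.
- arm.get_obs(): the state, without advancing time (a new reading comes with each control period).
- arm.camera(name): name is "scene" or "top" or "wrist"; returns the picture (384x512x3 uint8, red, green, blue); there is no depth.
- arm.camera_model(name): a dict with "fx", "fy", "cx", "cy" (pixels), "eye" and "rotation" of the camera in the world; the wrist camera has in their place "mount" (4x4, takes a point from camera to tool coordinates, whose origin is the TCP and whose axes are the flange's). Camera axes: x right, y down, z forward; pixel columns grow to the right and rows downward; lengths in m; the calibration is good to about 2 mm. A picture is of the moment at which its call begins: read the wrist's pose just before it. camera_model takes no time and is no camera call.
- arm.hand_in(): hands the job in; it is judged then, once.
The state is a dict: "time": time; "q": joint angles; "qd": joint speeds; "joint_efforts": joint torques, N m; "eef_pos": TCP position; "tcp_rot": TCP orientation; "force": force on the tool from outside, world axes, zero at the start; "moment": the same for the moment, N m; "grip_width": finger opening in m; "gripper_force": force on a finger pad.
Only numpy, scipy, OpenCV 4.12 (cv2) and the standard library are available. Lean on these libraries where they do the work, as an engineer would, in place of code of your own. Each camera call takes 0.05 s, during which the arm holds its last target. There are 200 camera calls.

## Working session

There is one attempt and no reset: what is moved stays moved. The work goes in short steps, Python scripts to look and compute and a tool call to move; the robot and the scene stay as the last step left them, time stands still between calls to the robot, and variables do not carry over. Pictures are saved under pics/ and viewed, at most 10 in all, crops included, and the job is handed in when it is done.

Besides the shell and the picture viewer there is one more tool, called after "Request:" as a command line: name --pt "numbers of a row" for each row, then --argument value for the rest. send_rows: Moves the arm, as the interface text tells. Its arguments: {"type":"object","properties":{"plan":{"type":"array"},"force":{"type":"number"}},"required":["plan"]}

```bash
mkdir -p pics; ls
python3 - <<'E'
from bench import arm
import cv2,numpy as np
for n in ("scene","top"):
    im=arm.camera(n); cv2.imwrite(f"pics/{n}0.png",cv2.resize(im[:,:,::-1],(800,600),interpolation=cv2.INTER_CUBIC))
    np.save(f"pics/{n}0.npy",im)
    m=arm.camera_model(n); print(n,{k:np.round(v,4).tolist() for k,v in m.items()})
print({k:np.round(v,4).tolist() for k,v in arm.camera_model("wrist").items()})
o=arm.get_obs();print(o); print(arm.pinch_z)
E
```

```text
pics
scene {'fx': 384.6263, 'fy': 384.6263, 'cx': 259.2545, 'cy': 188.3674, 'eye': [0.9884, 0.0298, 1.0235], 'rotation': [-148.4122, -0.8558, 94.6309]}
top {'fx': 384.2452, 'fy': 384.2452, 'cx': 257.6748, 'cy': 192.8688, 'eye': [0.331, -0.0074, 1.2598], 'rotation': [-172.1916, 0.6857, -89.4799]}
{'fx': 327.0398, 'fy': 327.0398, 'cx': 254.7092, 'cy': 188.969, 'mount': [[-0.0008, -0.9588, -0.2839, 0.0737], [1.0, -0.0008, 0.0, -0.0002], [-0.0003, -0.2839, 0.9588, -0.1419], [0.0, 0.0, 0.0, 1.0]]}
{'time': 0.1, 'q': array([-8.06618298e+01,  1.48559684e+01,  8.80060312e+01, -6.58795478e-04,
        7.72364021e+01, -1.16175920e+01]), 'qd': array([-0.11542857, -0.14368362, -0.05776337,  0.08932336, -0.02187816,
        0.05775361]), 'joint_efforts': array([ 3.99536162e-03, -4.46967494e+01, -2.91246021e+01, -1.12284283e-04,
        6.23989908e-03,  2.96672106e-06]), 'eef_pos': array([ 0.19665991, -0.51310909,  0.23054096]), 'tcp_rot': array([-1.79903485e+02, -1.91868968e-02,  2.09558922e+01]), 'force': array([ 0.23199453, -0.20300954, -0.96808625]), 'moment': array([ 0.00939599, -0.01076017, -0.04290582]), 'gripper_force': 0.0, 'grip_width': 0.08579728030599885}
0.0187
```

View pics/scene0.png

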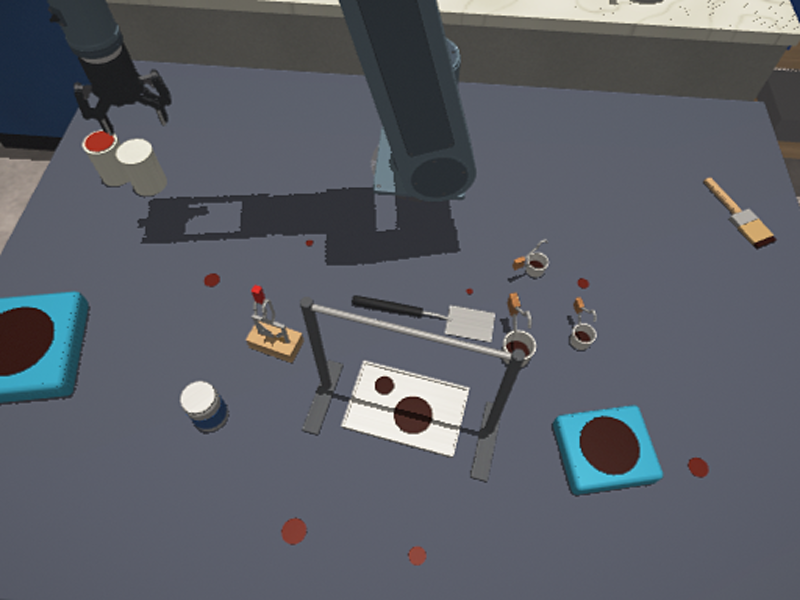

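View pics/top0.png

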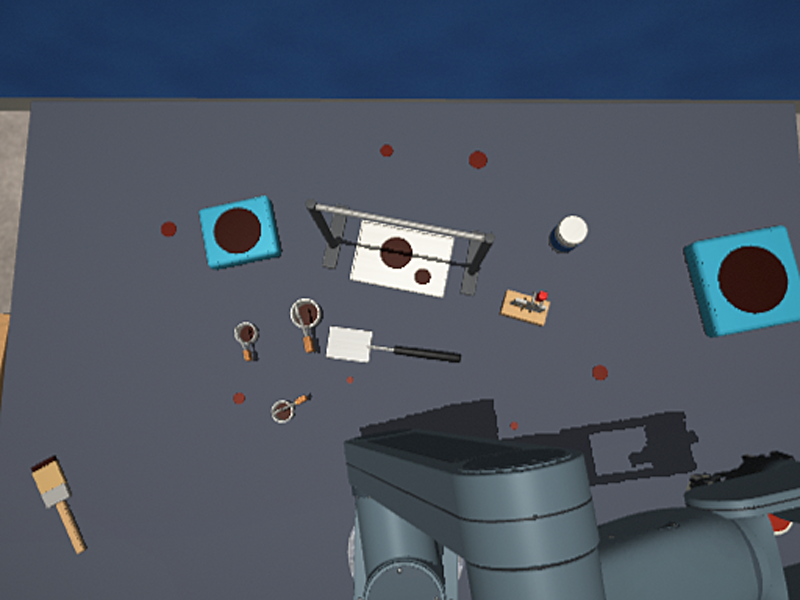

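```bash
cat > h.py <<'E'
from bench import arm
import cv2,numpy as np
from scipy.spatial.transform import Rotation as Ro
def P(n,obs=None):
    """(K,R_wc,eye)"""
    m=arm.camera_model(n); K=np.array([[m['fx'],0,m['cx']],[0,m['fy'],m['cy']],[0,0,1]])
    if n=='wrist':
        T=np.eye(4);T[:3,:3]=Ro.from_euler('xyz',obs['tcp_rot'],degrees=True).as_matrix();T[:3,3]=obs['eef_pos']
        M=T@np.array(m['mount']);return K,M[:3,:3],M[:3,3]
    r=np.array(m['rotation']); R=r if r.shape==(3,3) else Ro.from_euler('xyz',r,degrees=True).as_matrix()
    return K,R,np.array(m['eye'])
def ray(c,uv):
    K,R,e=c; d=R@np.linalg.solve(K,[*uv,1]);return e,d/np.linalg.norm(d)
def tri(obs):
    """obs list of (cam,uv) -> point, rms miss"""
    A=np.zeros((3,3));b=np.zeros(3);L=[ray(*o) for o in obs]
    for e,d in L: Q=np.eye(3)-np.outer(d,d);A+=Q;b+=Q@e
    p=np.linalg.solve(A,b);return p,max(np.linalg.norm((np.eye(3)-np.outer(d,d))@(p-e)) for e,d in L)
def atz(c,uv,z):
    e,d=ray(c,uv);return e+d*(z-e[2])/d[2]
def proj(c,p):
    K,R,e=c;x=K@(R.T@(np.array(p)-e));return x[:2]/x[2]
def crop(im,cx,cy,w,h,s):
    x0,y0=int(cx-w//2),int(cy-h//2)
    t=cv2.resize(im[y0:y0+h,x0:x0+w,::-1],None,fx=s,fy=s,interpolation=cv2.INTER_CUBIC)
    for u in range(-(-x0//10)*10,x0+w,10):
        cv2.line(t,((u-x0)*s,0),((u-x0)*s,5),(0,255,255),1)
        if u%20==0: cv2.putText(t,str(u),((u-x0)*s,15),0,.35,(0,255,255))
    for v in range(-(-y0//10)*10,y0+h,10):
        cv2.line(t,(0,(v-y0)*s),(5,(v-y0)*s),(0,255,255),1)
        if v%20==0: cv2.putText(t,str(v),(6,(v-y0)*s+4),0,.35,(0,255,255))
    return t
def move(p,yaw):
    """shift in tool axes + turn for a wanted world TCP and yaw (deg), from measured pose"""
    o=arm.get_obs();R=Ro.from_euler('xyz',o['tcp_rot'],degrees=True)
    y=o['tcp_rot'][2];d=(yaw-y+180)%360-180
    return np.round(R.inv().apply(np.array(p)-o['eef_pos']),4),'turn',np.round(-np.radians(d),3),'pose',np.round(o['eef_pos'],4),np.round(o['tcp_rot'],2)
E
python3 - <<'E'
from h import *
s=np.load('pics/scene0.npy');t=np.load('pics/top0.npy')
f=lambda im,x,y:crop(im,x,y,132,100,3)
cv2.imwrite('pics/c1.png',np.vstack([np.hstack([f(s,175,210),f(t,330,180)]),np.hstack([f(s,335,212),f(t,197,180)])]))
S,T=P('scene'),P('top')
k=1.5625
for n,a,b in [('grip',(258,289),(541,295)),('railR',(307,302),(490,238)),('railL',(517,353),(311,205)),('dgrip',(514,300),(309,345)),('rim',(519,343),(305,313))]:
    p,e=tri([(S,np.array(a)/k),(T,np.array(b)/k)]);print(n,p.round(4),e.round(4))
E
```

```text
grip [ 0.4902 -0.2393  0.1938] 0.0016
railR [ 0.5681 -0.134   0.2985] 0.0027
railL [0.6224 0.1598 0.2997] 0.0015
dgrip [0.4046 0.1942 0.0819] 0.0028
rim [0.4722 0.2098 0.0437] 0.0019
```

View pics/c1.png

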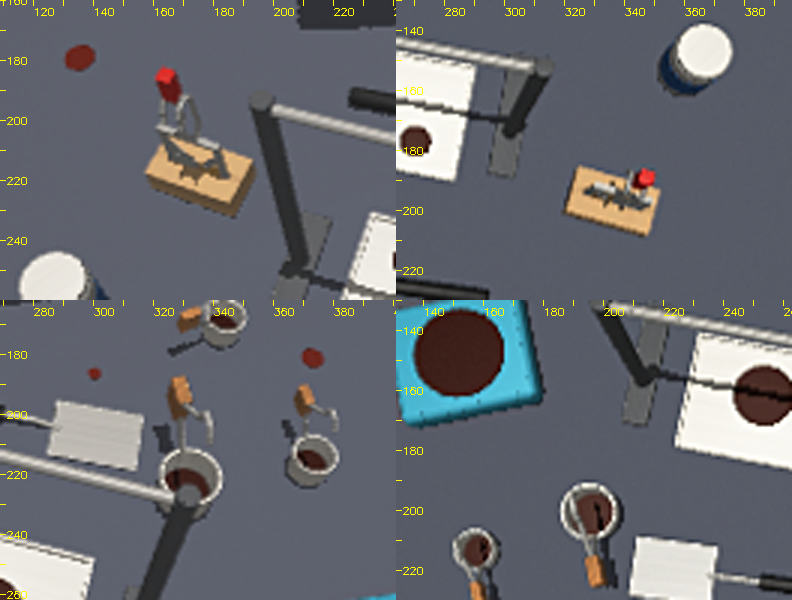

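Run:
```python
from h import *
print(move((.49,-.239,.31),-17.8))
```

```text
(array([ 0.372 , -0.1512, -0.0791]), 'turn', np.float64(0.676), 'pose', array([ 0.1967, -0.5131,  0.2305]), array([-1.799e+02, -2.000e-02,  2.096e+01]))
```

Request:
send_rows --pt "0.02 -0.01 -0.05 0.13 0.085" --pt "0.07 -0.03 -0.079 0.26 0.085" --pt "0.12 -0.05 -0.079 0.39 0.085" --pt "0.17 -0.07 -0.079 0.53 0.085" --pt "0.22 -0.09 -0.079 0.676 0.085"

```text
time: 0.72
eef_pos: [0.3709, -0.3494, 0.3101]
tcp_rot: [-180.0, 0.0, -18.1]
force: [0.4, -0.6, 0.3]
grip_width: 0.0852
gripper_force: 0.0
```

Run:
```python
from h import *
print(move((.49,-.239,.31),-17.8))
```

```text
(array([ 7.890e-02, -1.419e-01,  1.000e-04]), 'turn', np.float64(-0.005), 'pose', array([ 0.3709, -0.3494,  0.3101]), array([-1.7998e+02,  1.0000e-02, -1.8070e+01]))
```

Request:
send_rows --pt "0.025 -0.045 0 0 0.085" --pt "0.05 -0.09 0 0 0.085" --pt "0.079 -0.142 0 0 0.085" --pt "0.079 -0.142 0 0 0.085" --pt "0.079 -0.142 0 0 0.085"

```text
time: 1.35
eef_pos: [0.4882, -0.2397, 0.3098]
tcp_rot: [180.0, 0.1, -17.7]
force: [-0.4, -1.0, 1.5]
grip_width: 0.085
gripper_force: 0.0
```

Run:
```python
from h import *
import pickle
o=arm.get_obs();im=arm.camera('wrist');pickle.dump((o,im),open('w1.pkl','wb'))
print(o['eef_pos'],o['tcp_rot'])
cv2.imwrite('pics/w1.png',crop(im,256,192,512,384,1) if 0 else cv2.resize(im[:,:,::-1],(800,600),interpolation=cv2.INTER_CUBIC))
```

```text
[ 0.48824384 -0.23971174  0.30981426] [ 1.79981710e+02  7.36503695e-02 -1.77155963e+01]
```

View pics/w1.png

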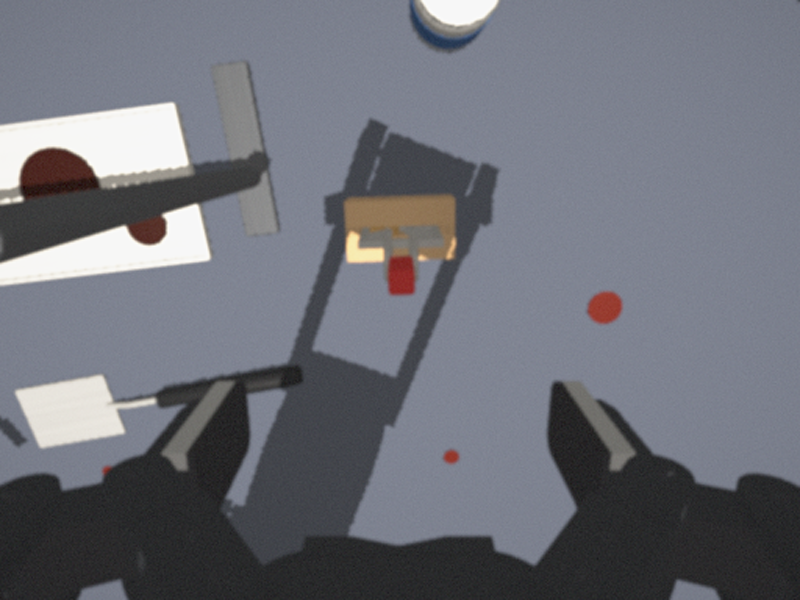

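Run:
```python
from h import *
import pickle
o,im=pickle.load(open('w1.pkl','rb'));W=P('wrist',o);k=1.5625
S,T=P('scene'),P('top')
w=(402/k,285/k)
print(tri([(W,w),(S,(164.7,185))]),tri([(W,w),(T,(347.8,189))]),atz(W,w,.198))
for p in [(346,197),(455,195)]: print(atz(W,np.array(p)/k,.032))
# predicted outline of grip for hanger at guess, both signs
x=atz(W,w,.198)
cv2.imwrite('pics/c2.png',np.hstack([crop(im,257,165,100,75,4),crop(np.load('pics/scene0.npy'),175,200,100,75,4)]))
```

```text
(array([ 0.48830648, -0.24057982,  0.18911722]), np.float64(0.0008130726335835398)) (array([ 0.49023535, -0.24303143,  0.19760028]), np.float64(0.0016079254087259613)) [ 0.49131804 -0.241775    0.198     ]
[ 0.53163646 -0.20837771  0.032     ]
[ 0.50622612 -0.29293764  0.032     ]
```

View pics/c2.png

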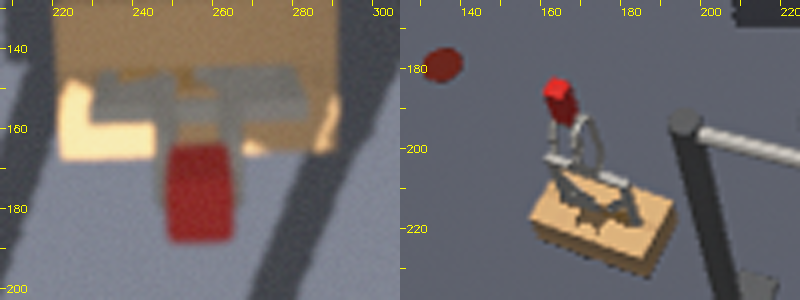

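Run:
```python
from h import *
import pickle
o,im=pickle.load(open('w1.pkl','rb'));W=P('wrist',o)
print(atz(W,(255,179.3),.198), atz(W,(255,171),.198),atz(W,(255,187.5),.198),atz(W,(255,164),.162))
print(move((.493,-.2405,.167),-17.2))
```

```text
[ 0.49433338 -0.24081459  0.198     ] [ 0.50084143 -0.24289719  0.198     ] [ 0.48780742 -0.23872625  0.198     ] [ 0.49883162 -0.24230623  0.162     ]
(array([ 0.0051, -0.0015,  0.1429]), 'turn', np.float64(-0.011), 'pose', array([ 0.4879, -0.2403,  0.3099]), array([ 1.7998e+02,  6.0000e-02, -1.7800e+01]))
```

Request:
send_rows --pt "0.005 -0.0015 0.05 -0.01 0.06" --pt "0.005 -0.0015 0.1 -0.01 0.06" --pt "0.005 -0.0015 0.13 -0.01 0.05" --pt "0.005 -0.0015 0.143 -0.01 0.04" --pt "0.005 -0.0015 0.143 -0.01 0.03" --force 60

```text
time: 2.02
eef_pos: [0.4931, -0.2407, 0.1672]
tcp_rot: [-180.0, 0.0, -17.3]
force: [0.5, 0.3, 0.6]
grip_width: 0.0301
gripper_force: 0.0
```

Request:
send_rows --pt "0 0 0 0 0.02" --pt "0 0 0 0 0.008" --pt "0 0 0 0 0.008" --pt "0 0 0 0 0.008" --pt "0 0 0 0 0.008"

```text
time: 2.65
eef_pos: [0.4946, -0.2407, 0.1689]
tcp_rot: [179.9, -0.2, -17.2]
force: [0.5, -2.0, 6.4]
grip_width: 0.013
gripper_force: 59.6
```

Request:
send_rows --pt "0 0 -0.02 0 0.008" --pt "0 0 -0.05 0 0.008" --pt "0 0 -0.1 0 0.008" --pt "0 0 -0.15 0 0.008" --pt "0 0 -0.184 0 0.008"

```text
time: 3.28
eef_pos: [0.494, -0.2396, 0.3536]
tcp_rot: [180.0, -0.1, -17.2]
force: [1.3, -0.3, -2.1]
grip_width: 0.013
gripper_force: 59.0
```

Run:
```python
from h import *
c=np.array([.595,.0129]);print(move((*(c-.085*np.array([.983,-.182])),.351),-10.5))
```

```text
(array([-0.0624, -0.2611,  0.0024]), 'turn', np.float64(-0.116), 'pose', array([ 0.494 , -0.2396,  0.3536]), array([ 1.7998e+02, -1.1000e-01, -1.7170e+01]))
```

Request:
send_rows --pt "-0.04 -0.03 0 -0.02 0.008" --pt "-0.06 -0.08 0 -0.05 0.008" --pt "-0.0625 -0.135 0 -0.09 0.008" --pt "-0.0625 -0.19 0 -0.116 0.008" --pt "-0.0625 -0.235 0.002 -0.116 0.008"

```text
time: 3.9
eef_pos: [0.5035, 0.0055, 0.3493]
tcp_rot: [-180.0, 0.0, -10.5]
force: [1.1, -0.7, -1.6]
grip_width: 0.0129
gripper_force: 59.0
```

Request:
send_rows --pt "0 -0.02 0 0 0.008" --pt "0 -0.026 0 0 0.008" --pt "0 -0.026 0 0 0.008" --pt "0 -0.026 0 0 0.008" --pt "0 -0.026 0 0 0.008"

```text
time: 4.53
eef_pos: [0.5083, 0.0278, 0.3493]
tcp_rot: [180.0, -0.0, -10.6]
force: [0.2, -0.6, -2.2]
grip_width: 0.0132
gripper_force: 59.0
```

Run:
```python
from h import *
import pickle
o=arm.get_obs();ims=[arm.camera(n) for n in('scene','top','wrist')];pickle.dump((o,ims),open('w2.pkl','wb'))
print(o['eef_pos'],o['tcp_rot'],o['force'])
S,T=P('scene'),P('top')
a=proj(S,(.55,.02,.27));print(a,proj(T,(.55,.02,.3)))
cv2.imwrite('pics/c3.png',np.vstack([crop(ims[0],a[0],a[1],200,75,4),crop(cv2.copyMakeBorder(ims[2],0,0,0,0,0),256,100,200,75,4)]))
```

```text
[0.50829178 0.02775285 0.34933515] [ 1.79990077e+02 -2.56420711e-04 -1.06378340e+01] [ 0.16475216 -0.57067919 -2.23252862]
[265.59289732 198.04649278] [252.23318471 158.88442709]
```

View pics/c3.png

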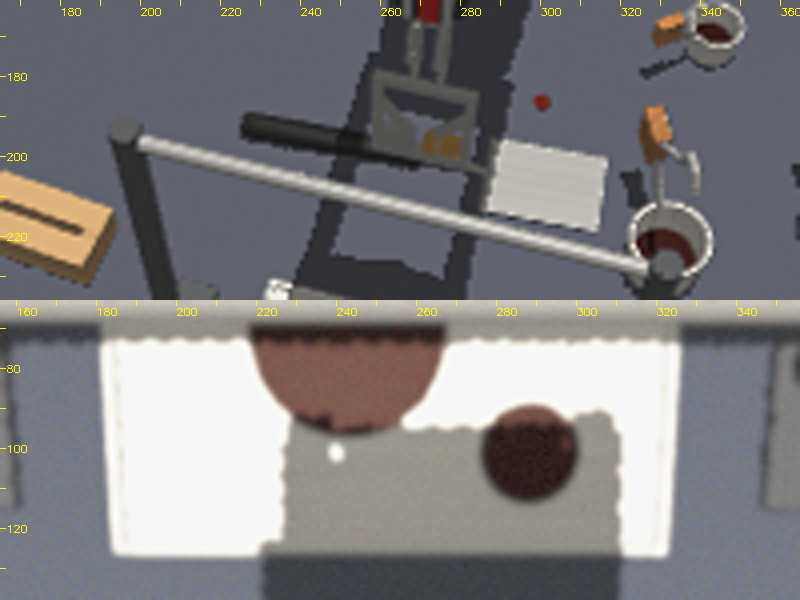

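Run:
```python
from h import *
import pickle
o,(s,t,w)=pickle.load(open('w2.pkl','rb'));W=P('wrist',o);S=P('scene');T=P('top')
g=w.astype(float).mean(2)
for u in (60,150,350,450): print(u,g[30:84:2,u].astype(int))
# rail centre line in scene/top from edges: brightness-weighted
for n,c,im,pts in(('S',S,s,[(.5772,-.08,.292),(.61,.1,.292)]),('T',T,t,[(.5772,-.08,.292),(.61,.1,.292)])):
    gg=im.astype(float).mean(2)
    for p in pts:
        u,v=proj(c,p);u=int(round(u));v0=int(v)
        print(n,u,v,v0-9,gg[v0-9:v0+10,u].astype(int))
```

```text
60 [122 119 117 118 119 120 119 118 122 124 154 183 200 211 214 210 196 179
 153  92  52  52  50  55  60  70  80]
150 [121 122 122 124 123 123 124 120 124 125 152 184 205 218 229 221 203 185
 158 106  63  58  57  58  51  57  64]
350 [121 122 119 114 114 110 113 111 105 111 138 179 201 219 227 222 194 184
 164 119  62  61  77 104 106 109 114]
450 [119 118 118 120 116 117 115 119 118 119 136 173 190 208 213 210 201 186
 165 115  61  53  54  54  62 100 123]
S 219 200.17345437154864 191 [101 101 102 101 102 101 100 104 145 183 180 139  94 100 102 101 102 102
 102]
S 301 220.04260635073834 211 [186 189 188 190 188 164  91  99 114 185 222 159 121  87 102 102 102 102
 102]
T 291 149.49846687837712 140 [ 91  90  90  91  89  89  81 134 216 184 111  91  91  90  83  80  83  85
  88]
T 222 136.77264663702408 127 [115 113 111 110 108 107 106 104 102 100  98  97  94  94  90  89  85  82
  80]
```

Run:
```python
from h import *
import pickle
o,(s,t,w)=pickle.load(open('w2.pkl','rb'));W=P('wrist',o);S=P('scene');T=P('top')
e=np.array([np.cos(np.radians(-10.6)),np.sin(np.radians(-10.6))])
for v in (59,59.4): p=atz(W,(256,v),.292);print('wrist',p, 'ahead',(p-o['eef_pos'])[:2]@e)
for c,uvs in((S,[(219,200.6),(301,221.1)]),(T,[(291,148.5)])):
    for uv in uvs:
        p=atz(c,uv,.292);print(p,'ahead',(p-o['eef_pos'])[:2]@e)
```

```text
wrist [0.59822796 0.01099199 0.292     ] ahead 0.0914846296166302
wrist [0.59801934 0.0110311  0.292     ] ahead 0.09127237641315084
[ 0.5783445  -0.08073546  0.292     ] ahead 0.08881386670657081
[0.61257745 0.09936377 0.292     ] ahead 0.08933314544280486
[ 0.57983878 -0.07953216  0.292     ] ahead 0.0900612924501079
```

Request:
send_rows --pt "0.03 0 0 0 0.008" --pt "0.06 0 0 0 0.008" --pt "0.08 0 0 0 0.008" --pt "0.087 0 0 0 0.008" --pt "0.087 0 0 0 0.008"

```text
time: 5.3
eef_pos: [0.5937, 0.0126, 0.3489]
tcp_rot: [-180.0, 0.1, -10.6]
force: [-0.7, 0.3, -2.6]
grip_width: 0.0129
gripper_force: 59.0
```

Request:
send_rows --pt "0 0 0.006 0 0.008" --pt "0.001 0 0.012 0 0.008" --pt "0.002 0 0.02 0 0.008" --pt "0.003 0 0.028 0 0.008" --pt "0.003 0 0.033 0 0.008"

```text
time: 5.92
eef_pos: [0.597, 0.0121, 0.3156]
tcp_rot: [-180.0, 0.0, -10.6]
force: [0.6, 0.4, -1.6]
grip_width: 0.0132
gripper_force: 59.2
```

Run:
```python
from h import *
import pickle
o=arm.get_obs();ims=[arm.camera(n) for n in('scene','top','wrist')];pickle.dump((o,ims),open('w3.pkl','wb'))
print(o['eef_pos'],o['tcp_rot'],o['force'],o['moment'])
S=P('scene')
a=proj(S,(.598,.012,.27))
cv2.imwrite('pics/c4.png',crop(ims[0],a[0],a[1],130,100,6))
```

```text
[0.59695276 0.01213666 0.31564224] [-1.79999625e+02  2.95661259e-03 -1.05569411e+01] [ 0.56506771  0.44625665 -1.64112991] [-0.02633727 -0.12386406 -0.00760986]
```

View pics/c4.png

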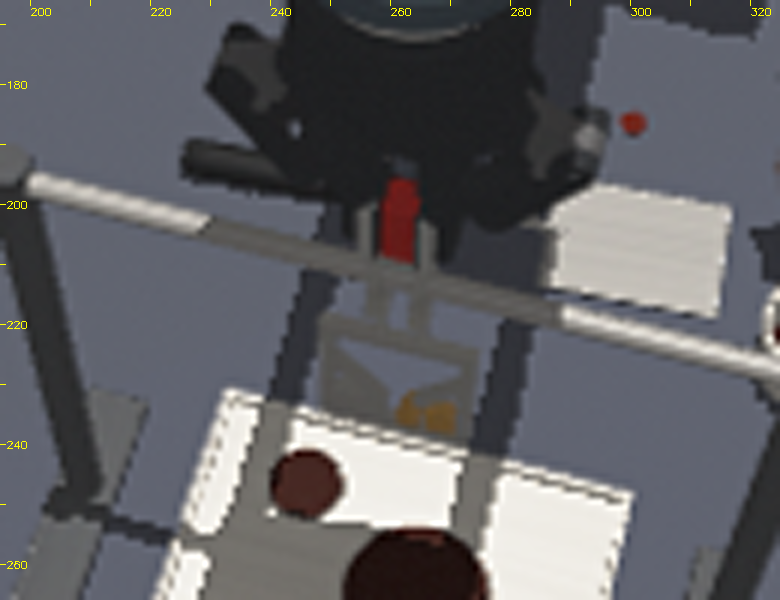

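Request:
send_rows --pt "0 0 0.002 0 0.008" --pt "0 0 0.004 0 0.008" --pt "0 0 0.005 0 0.008" --pt "0 0 0.006 0 0.008" --pt "0 0 0.006 0 0.008"

```text
time: 6.7
eef_pos: [0.5981, 0.0119, 0.3116]
tcp_rot: [-180.0, -0.2, -10.6]
force: [5.1, -1.1, 6.1]
grip_width: 0.0131
gripper_force: 60.0
```

Request:
send_rows --pt "0.001 0 0 0 0.008" --pt "0.0015 0 0 0 0.008" --pt "0.0015 0 0 0 0.008" --pt "0.0015 0 -0.0005 0 0.008" --pt "0.0015 0 -0.0005 0 0.008"

```text
time: 7.32
eef_pos: [0.5986, 0.0118, 0.3111]
tcp_rot: [-180.0, -0.1, -10.6]
force: [4.7, -0.3, 4.1]
grip_width: 0.013
gripper_force: 60.0
```

Request:
send_rows --pt "0.001 0 0 0 0.008" --pt "0.002 0 0 0 0.008" --pt "0.002 0 0 0 0.008" --pt "0.002 0 0 0 0.008" --pt "0.002 0 0 0 0.008"

```text
time: 7.95
eef_pos: [0.5993, 0.0117, 0.3107]
tcp_rot: [180.0, 0.1, -10.5]
force: [1.3, -0.3, 6.1]
grip_width: 0.0129
gripper_force: 60.0
```

Seated, with lateral force gone. Release gently and rise.

Request:
send_rows --pt "0 0 0 0 0.016" --pt "0 0 0 0 0.022" --pt "0 0 0 0 0.03" --pt "0 0 0 0 0.045" --pt "0 0 0 0 0.055"

```text
time: 8.57
eef_pos: [0.6002, 0.0116, 0.3108]
tcp_rot: [180.0, 0.0, -10.6]
force: [0.1, -0.8, -0.3]
grip_width: 0.0547
gripper_force: 0.0
```

Request:
send_rows --pt "0 0 -0.02 0 0.07" --pt "0 0 -0.06 0 0.085" --pt "0 0 -0.09 0 0.085" --pt "-0.06 0 -0.1 0 0.085" --pt "-0.12 0 -0.1 0 0.085"

```text
time: 9.2
eef_pos: [0.4818, 0.0335, 0.4111]
tcp_rot: [-180.0, -0.0, -10.6]
force: [0.1, 0.3, 0.6]
grip_width: 0.085
gripper_force: 0.0
```

Run:
```python
from h import *
import pickle
o=arm.get_obs();ims=[arm.camera(n) for n in('scene','top','wrist')];pickle.dump((o,ims),open('w4.pkl','wb'))
print(o['eef_pos'],o['tcp_rot'],o['force'],o['moment'])
S,T=P('scene'),P('top')
a=proj(S,(.598,.012,.27)); d=proj(T,(.44,.2,.06))
cv2.imwrite('pics/c5.png',np.hstack([crop(ims[0],a[0],a[1]-5,66,100,6),crop(ims[1],d[0],d[1],66,100,6)]))
```

```text
[0.48176502 0.03352608 0.41113453] [-1.79995204e+02 -4.85502610e-02 -1.05722345e+01] [0.12522124 0.29150056 0.6375259 ] [ 0.03768453 -0.02130949  0.01181136]
```

View pics/c5.png

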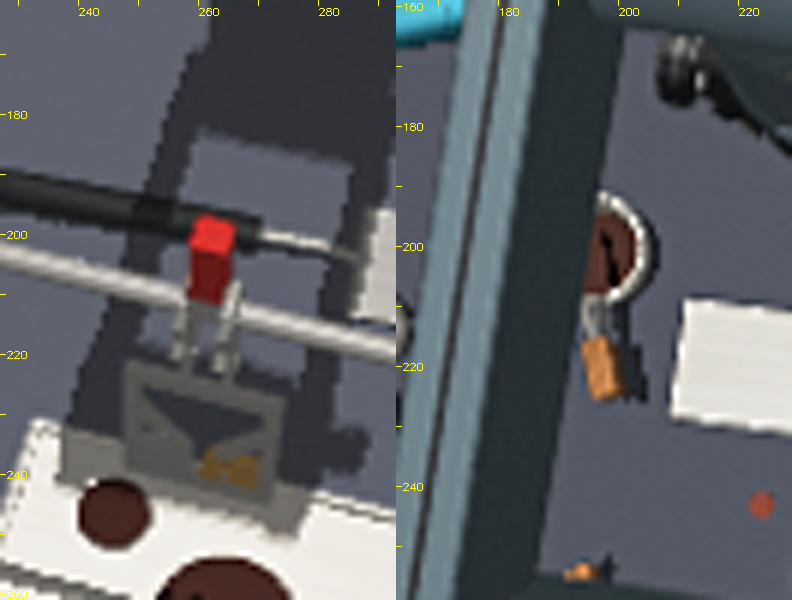

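Request:
send_rows --pt "-0.022 -0.028 0.02 -0.185 0.085" --pt "-0.044 -0.057 0.04 -0.37 0.085" --pt "-0.065 -0.086 0.06 -0.555 0.085" --pt "-0.087 -0.115 0.08 -0.74 0.085" --pt "-0.108 -0.143 0.1 -0.925 0.085"

```text
time: 9.98
eef_pos: [0.403, 0.195, 0.3102]
tcp_rot: [180.0, -0.0, 42.8]
force: [-0.1, -0.9, -0.2]
grip_width: 0.085
gripper_force: 0.0
```

Request:
send_rows --pt "0 0 0.01 -0.185 0.085" --pt "0 0 0.02 -0.37 0.085" --pt "0 0 0.03 -0.555 0.085" --pt "0 0 0.04 -0.74 0.085" --pt "0 0 0.05 -0.925 0.085"

```text
time: 10.6
eef_pos: [0.4037, 0.194, 0.2604]
tcp_rot: [180.0, -0.0, 95.8]
force: [1.0, -0.1, -1.1]
grip_width: 0.0848
gripper_force: 0.0
```

Request:
send_rows --pt "0 0 0 -0.185 0.085" --pt "0 0 0 -0.37 0.085" --pt "0 0 0 -0.555 0.085" --pt "0 0 0 -0.74 0.085" --pt "0 0 0 -0.925 0.085"

```text
time: 11.22
eef_pos: [0.4037, 0.194, 0.2607]
tcp_rot: [180.0, 0.0, 148.8]
force: [-0.5, 0.3, -0.2]
grip_width: 0.0852
gripper_force: 0.0
```

Request:
send_rows --pt "0 0 0 -0.185 0.085" --pt "0 0 0 -0.37 0.085" --pt "0 0 0 -0.555 0.085" --pt "0 0 0 -0.74 0.085" --pt "0 0 0 -0.778 0.085"

```text
time: 11.85
eef_pos: [0.4037, 0.194, 0.2607]
tcp_rot: [-180.0, 0.0, -166.8]
force: [-0.6, 0.3, -0.1]
grip_width: 0.0846
gripper_force: 0.0
```

Run:
```python
from h import *
import pickle
o=arm.get_obs();im=arm.camera('wrist');pickle.dump((o,im),open('w5.pkl','wb'))
print(o['eef_pos'],o['tcp_rot'],o['q'])
W=P('wrist',o);a=proj(W,(.404,.194,.092));b=proj(W,(.472,.21,.045));print(a,b,proj(W,(.466,.208,.14)))
cv2.imwrite('pics/w5.png',crop(im,(a[0]+b[0])/2,np.clip((a[1]+b[1])/2,75,384-75),200,150,4))
```

```text
[0.40366233 0.19399671 0.26071228] [-1.79997414e+02  1.89251730e-02 -1.66834751e+02] [ 1.13465083e+01  2.92608387e+00  9.80924467e+01 -2.02177521e-03
  7.89624717e+01 -9.18183538e+01]
[254.39190892 168.31662641] [254.58170392 217.61028421] [253.84857512 250.4198599 ]
```

View pics/w5.png

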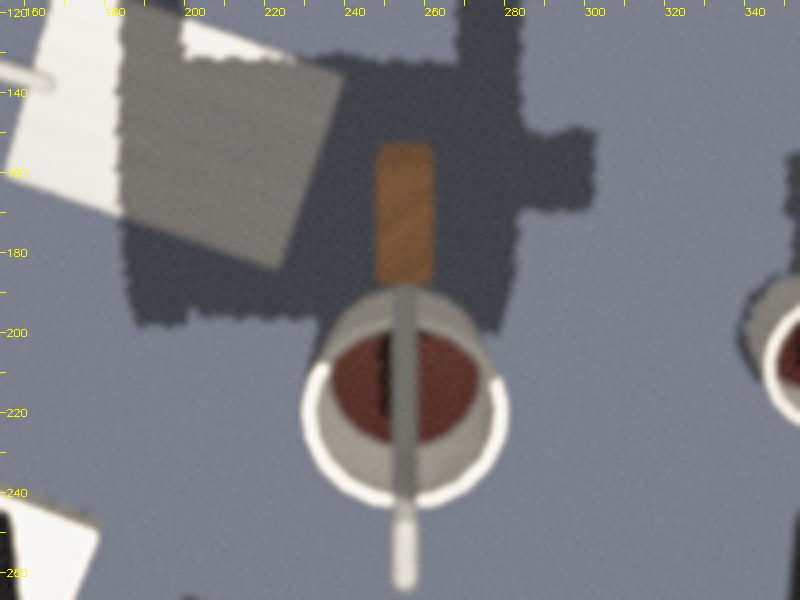

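Run:
```python
from h import *
import pickle
o,im=pickle.load(open('w5.pkl','rb'));W=P('wrist',o);S=P('scene')
y=np.radians(13.17);e=np.array([np.cos(y),np.sin(y)]);n=np.array([-e[1],e[0]])
for uv,z,x in(((252.8,188),.092,-47),((253,243.5),.045,36),((252.7,264.5),.132,17),((252.8,152),.056,-77)):
    p=atz(W,uv,z)[:2]-o['eef_pos'][:2];print(x,'tcp->origin x',p@e*1e3-x,'y',p@n*1e3)
print(tri([(W,(252.8,171)),(S,(328.7,188.7))]))
```

```text
-47 tcp->origin x 67.27348906738784 y -1.671650494263426
36 tcp->origin x 67.44662449770678 y -1.9173260280681075
17 tcp->origin x 65.39931909854243 y -1.6842830649906482
-77 tcp->origin x 67.70570898460348 y -1.8097242778734486
(array([0.40500943, 0.19294399, 0.10056365]), np.float64(0.000260137999623659))
```

Request:
send_rows --pt "-0.002 -0.0018 0.055 0 0.05" --pt "-0.002 -0.0018 0.11 0 0.05" --pt "-0.002 -0.0018 0.15 0 0.05" --pt "-0.002 -0.0018 0.185 0 0.05" --pt "-0.002 -0.0018 0.2 0 0.04" --force 80

```text
time: 12.52
eef_pos: [0.4044, 0.1924, 0.0585]
tcp_rot: [180.0, -0.2, -167.0]
force: [-0.8, -0.4, 0.4]
grip_width: 0.04
gripper_force: 0.0
```

Request:
send_rows --pt "0 0 0 0 0.025" --pt "0 0 0 0 0.018" --pt "0 0 0 0 0.008" --pt "0 0 0 0 0.008" --pt "0 0 0 0 0.008"

```text
time: 13.15
eef_pos: [0.4054, 0.1927, 0.0615]
tcp_rot: [-180.0, 0.1, -167.0]
force: [-0.3, 0.2, 3.1]
grip_width: 0.0127
gripper_force: 78.2
```

Request:
send_rows --pt "0 0 -0.02 0 0.008" --pt "0 0 -0.05 0 0.008" --pt "0 0 -0.074 0.1 0.008" --pt "0 0 -0.074 0.25 0.008" --pt "0 0 -0.074 0.412 0.008"

```text
time: 13.78
eef_pos: [0.4044, 0.1926, 0.1352]
tcp_rot: [180.0, 0.0, 169.1]
force: [-0.1, 0.6, -1.7]
grip_width: 0.0132
gripper_force: 78.0
```

Run:
```python
from h import *
print(move((.4908,.0321,.1355),169.4),arm.get_obs()['force'])
```

```text
(array([-0.1151, -0.1413, -0.0003]), 'turn', np.float64(-0.005), 'pose', array([0.4044, 0.1926, 0.1352]), array([1.7999e+02, 2.0000e-02, 1.6912e+02])) [-0.13713378  0.57530297 -1.71015522]
```

Request:
send_rows --pt "-0.02 -0.05 0 -0.005 0.008" --pt "-0.04 -0.1 0 -0.005 0.008" --pt "-0.08 -0.141 0 -0.005 0.008" --pt "-0.115 -0.141 0 -0.005 0.008" --pt "-0.115 -0.141 0 -0.005 0.008"

```text
time: 14.4
eef_pos: [0.4938, 0.0314, 0.1348]
tcp_rot: [180.0, 0.1, 169.6]
force: [-0.1, 0.1, -0.8]
grip_width: 0.013
gripper_force: 78.4
```

Run:
```python
from h import *
import pickle
o=arm.get_obs();ims=[arm.camera(n) for n in('wrist','scene','top')];pickle.dump((o,ims),open('w6.pkl','wb'))
print(o['eef_pos'],o['tcp_rot'],o['force'])
W=P('wrist',o);S=P('scene')
print([proj(W,p).round() for p in((.555,.02,.214),(.5995,.0117,.21),(.5995,.0117,.15),(.5995,.0117,.292))])
a=proj(S,(.58,.015,.21))
cv2.imwrite('pics/c6.png',np.hstack([crop(ims[0],254,300,132,168,3),crop(ims[1],a[0],a[1],66,84,6)]))
```

```text
[0.4937832  0.03143075 0.13475335] [1.79997805e+02 6.57347804e-02 1.69564145e+02] [-0.12661874  0.12601579 -0.78177901]
[array([252., 556.]), array([252., 623.]), array([253., 446.]), array([ 245., 1777.])]
```

View pics/c6.png

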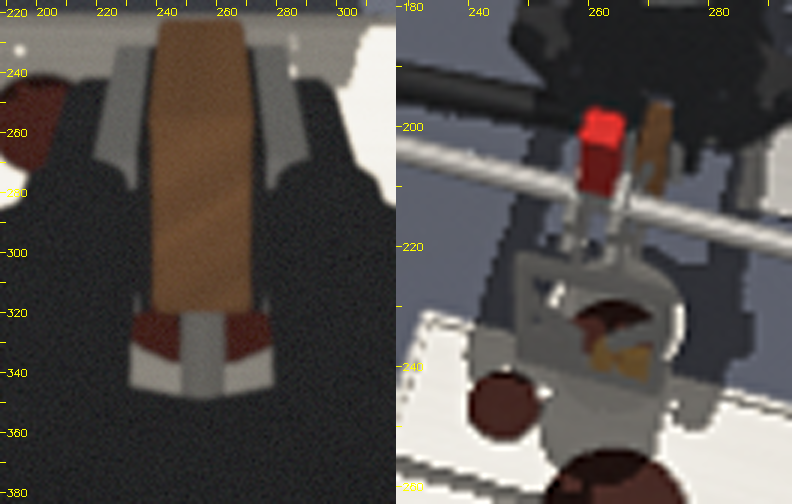

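Run:
```python
from h import *
import pickle
S=P('scene');H=np.array([.5995,.0117,.15]);R=Ro.from_euler('z',-10.6,degrees=True)
for q,uv in(((0,0,.19),(260.3,200.3)),((3,-31,83),(246.2,220.8)),((3,-31,0),(246.2,237.5)),((3,31,0),(270.7,244.2)),((3,31,83),(273,227.2))):
    q=np.array(q)/(1000 if abs(q[2])>=1 or q[0]==3 else 1);w=H+R.apply(q)
    d=atz(S,uv,w[2])-w; print(q,proj(S,w).round(1),uv,'err mm in hanger axes',(R.inv().apply(d)*1e3).round(1))
o=arm.get_obs();print(R.inv().apply(o['eef_pos']-H))
# dipper grip top-front corners check: block top in scene
D=np.array(o['eef_pos'])+np.array([0,0,-.0615])+R.apply([.0656,-.0002,0])
print('crown in hanger',R.inv().apply(D+[0,0,.14]-H)*1e3, proj(S,D+R.apply([-.047,0,.092])),proj(S,D+R.apply([-.062,0,.092])))
o2,ims=pickle.load(open('w6.pkl','rb'))
for n,im in zip('wst',ims):
    m=(im[...,0].astype(int)>150)&(im[...,1]<80)&(im[...,2]<80);v,u=np.nonzero(m);k=(abs(u-260)<15)&(abs(v-(200 if n=='s' else 150))<30);print(n,u[k].mean() if k.any() else None,v[k].mean() if k.any() else None,k.sum())
m=ims[1].astype(int);b=(m[...,0]>m[...,2]+40)&(m[...,1]>m[...,2]+20)&(m[...,0]>90);v,u=np.nonzero(b);k=(abs(u-266)<16)&(v>188)&(v<218)
print('brown',[(vv,u[k&(v==vv)].min(),u[k&(v==vv)].max()) for vv in np.unique(v[k])])
```

```text
[0.   0.   0.19] [260.8 201.4] (260.3, 200.3) err mm in hanger axes [-2.2 -1.6 -0. ]
[ 0.003 -0.031  0.083] [246.5 222.5] (246.2, 220.8) err mm in hanger axes [-3.9 -1.9  0. ]
[ 0.003 -0.031  0.   ] [247.  237.5] (246.2, 237.5) err mm in hanger axes [ 0.5 -1.8  0. ]
[0.003 0.031 0.   ] [271.3 243.8] (270.7, 244.2) err mm in hanger axes [ 1.5 -1.   0. ]
[0.003 0.031 0.083] [272.8 229.1] (273, 227.2) err mm in hanger axes [-4.7 -0.7  0. ]
[-0.11119735  0.00120992 -0.01571874]
crown in hanger [-45.59735148   1.00991638  62.7812625 ] [269.36348754 205.09195416] [270.81644976 200.18490744]
w None None 0
s 262.030303030303 200.0909090909091 33
t 255.3448275862069 138.06896551724137 29
brown [(np.int64(197), np.int64(271), np.int64(272)), (np.int64(198), np.int64(270), np.int64(270)), (np.int64(200), np.int64(272), np.int64(272)), (np.int64(201), np.int64(269), np.int64(269))]
```

Request:
send_rows --pt "-0.01 -0.0013 -0.0012 0 0.008" --pt "-0.018 -0.0013 -0.0012 0 0.008" --pt "-0.025 -0.0013 -0.0012 0 0.008" --pt "-0.03 -0.0013 -0.0012 0 0.008" --pt "-0.032 -0.0013 -0.0012 0 0.008"

```text
time: 15.18
eef_pos: [0.5234, 0.0258, 0.1359]
tcp_rot: [180.0, -0.0, 169.7]
force: [-0.0, 0.2, -1.3]
grip_width: 0.0125
gripper_force: 78.4
```

Request:
send_rows --pt "-0.005 0 0 0 0.008" --pt "-0.009 0 0 0 0.008" --pt "-0.013 0 0 0 0.008" --pt "-0.0135 0 0 0 0.008" --pt "-0.0135 0 0 0 0.008"

```text
time: 15.8
eef_pos: [0.5362, 0.0235, 0.1359]
tcp_rot: [180.0, -0.0, 169.7]
force: [0.6, -0.5, -2.7]
grip_width: 0.0131
gripper_force: 78.4
```

```bash
cat > st.py <<'E'
from h import *
H=np.array([.5995,.0117,.15]);R=Ro.from_euler('z',-10.6,degrees=True)
def st():
    o=arm.get_obs();D=o['eef_pos']+R.apply([.0656,-.0002,.0785]);print('crown in hanger',(R.inv().apply(D-H)*1e3).round(1),'F',R.inv().apply(o['force']).round(2),'M',o['moment'].round(2),'rot',o['tcp_rot'].round(2),'t',o['time'])
if __name__=='__main__': st()
E
python3 st.py
python3 - <<'E'
from h import *
import pickle
im=arm.camera('scene');im0=pickle.load(open('w6.pkl','rb'))[1][1]
d=abs(im.astype(int)-im0).sum(2)
print('red shift', [ (lambda m:(np.nonzero(m)[1].mean(),np.nonzero(m)[0].mean()))(((i[...,0].astype(int)>150)&(i[...,1]<80)&(i[...,2]<80))[185:215,250:275]) for i in (im0,im)])
cv2.imwrite('pics/w7.png',im[:,:,::-1])
E
```

```text
crown in hanger [ 1.3 -0.3 64.4] F [ 0.7  -0.36 -2.73] M [ 0.01  0.07 -0.03] rot [ 1.800e+02 -2.000e-02  1.697e+02] t 15.8
red shift [(np.float64(12.030303030303031), np.float64(15.090909090909092)), (np.float64(12.030303030303031), np.float64(15.090909090909092))]
```

Request:
send_rows --pt "0 0 0.006 0.005 0.008" --pt "0 0 0.012 0.005 0.008" --pt "0 0 0.018 0.005 0.008" --pt "0 0 0.024 0.005 0.008" --pt "0 0 0.029 0.005 0.008"

```text
time: 16.48
eef_pos: [0.5362, 0.0235, 0.1064]
tcp_rot: [180.0, -0.0, 169.4]
force: [-0.8, -0.4, 0.0]
grip_width: 0.0131
gripper_force: 78.4
```

```bash
python3 st.py
```

```text
crown in hanger [ 1.2 -0.3 34.9] F [-0.74 -0.55  0.01] M [ 0.03 -0.    0.01] rot [ 1.8000e+02 -3.0000e-02  1.6941e+02] t 16.475
```

Request:
send_rows --pt "0 0 0.002 0 0.008" --pt "0 0 0.004 0 0.008" --pt "0 0 0.006 0 0.008" --pt "0 0 0.008 0 0.008" --pt "0 0 0.01 0 0.008"

```text
time: 17.1
eef_pos: [0.5364, 0.0234, 0.097]
tcp_rot: [180.0, 0.0, 169.4]
force: [-0.4, -0.4, -0.5]
grip_width: 0.0129
gripper_force: 78.4
```

```bash
python3 st.py
```

```text
crown in hanger [ 1.4 -0.3 25.5] F [-0.27 -0.45 -0.51] M [0.02 0.01 0.03] rot [1.8000e+02 1.0000e-02 1.6941e+02] t 17.1
```

Request:
send_rows --pt "0 0 0.001 0 0.008" --pt "0 0 0.002 0 0.008" --pt "0 0 0.003 0 0.008" --pt "0 0 0.004 0 0.008" --pt "0 0 0.005 0 0.008"

```text
time: 17.73
eef_pos: [0.5375, 0.0232, 0.093]
tcp_rot: [180.0, 0.2, 169.4]
force: [-0.9, -0.0, 5.2]
grip_width: 0.0129
gripper_force: 79.5
```

```bash
python3 st.py
```

```text
crown in hanger [ 2.6 -0.3 21.5] F [-0.89 -0.21  5.17] M [-0.08 -0.35 -0.02] rot [1.8000e+02 1.7000e-01 1.6941e+02] t 17.725
```

Request:
send_rows --pt "0 0 0.001 0 0.008" --pt "0 0 0.002 0 0.008" --pt "0 0 0.003 0 0.008" --pt "0 0 0.0035 0 0.008" --pt "0 0 0.004 0 0.008"

```text
time: 18.35
eef_pos: [0.5363, 0.0234, 0.088]
tcp_rot: [180.0, -0.0, 169.4]
force: [0.3, 0.2, 4.8]
grip_width: 0.0129
gripper_force: 79.2
```

```bash
python3 st.py
```

```text
crown in hanger [ 1.3 -0.3 16.5] F [0.24 0.28 4.76] M [-0.09 -0.23  0.01] rot [180.    -0.   169.41] t 18.35
```

Request:
send_rows --pt "0 0 0.0005 0 0.008" --pt "0 0 0.001 0 0.008" --pt "0 0 0.0015 0 0.008" --pt "0 0 0.002 0 0.008" --pt "0 0 0.002 0 0.008"

```text
time: 18.98
eef_pos: [0.5362, 0.0235, 0.0859]
tcp_rot: [-180.0, -0.0, 169.4]
force: [0.1, 0.5, 3.7]
grip_width: 0.0128
gripper_force: 79.1
```

```bash
python3 st.py
```

```text
crown in hanger [ 1.2 -0.3 14.4] F [0.03 0.56 3.65] M [-0.04 -0.26 -0.05] rot [-1.8000e+02 -2.0000e-02  1.6941e+02] t 18.975
```

Request:
send_rows --pt "0 0 0.0005 0 0.008" --pt "0 0 0.001 0 0.008" --pt "0 0 0.001 0 0.008" --pt "0 0 0.001 0 0.008" --pt "0 0 0.001 0 0.008"

```text
time: 19.6
eef_pos: [0.5363, 0.0235, 0.085]
tcp_rot: [180.0, -0.0, 169.4]
force: [-0.3, 0.1, 5.1]
grip_width: 0.0126
gripper_force: 79.1
```

```bash
python3 st.py
```

```text
crown in hanger [ 1.3 -0.3 13.5] F [-0.34  0.06  5.09] M [-0.09 -0.22 -0.03] rot [ 1.8000e+02 -1.0000e-02  1.6941e+02] t 19.6
```

Request:
send_rows --pt "0 0 0.0003 0 0.008" --pt "0 0 0.0006 0 0.008" --pt "0 0 0.0008 0 0.008" --pt "0 0 0.0008 0 0.008" --pt "0 0 0.0008 0 0.008"

```text
time: 20.23
eef_pos: [0.5364, 0.0234, 0.0842]
tcp_rot: [-180.0, 0.0, 169.4]
force: [0.1, -0.9, 2.7]
grip_width: 0.0127
gripper_force: 79.2
```

```bash
python3 st.py
```

```text
crown in hanger [ 1.4 -0.3 12.7] F [ 0.23 -0.88  2.67] M [-0.07 -0.25 -0.01] rot [-180.      0.    169.41] t 20.225
```

Request:
send_rows --pt "0 0 0.0003 0 0.008" --pt "0 0 0.0006 0 0.008" --pt "0 0 0.0008 0 0.008" --pt "0 0 0.0008 0 0.008" --pt "0 0 0.0008 0 0.008"

```text
time: 20.85
eef_pos: [0.5368, 0.0233, 0.0838]
tcp_rot: [180.0, 0.1, 169.4]
force: [-0.7, -0.0, 6.0]
grip_width: 0.0129
gripper_force: 79.5
```

```bash
python3 st.py
```

```text
crown in hanger [ 1.9 -0.3 12.3] F [-0.7  -0.17  6.02] M [-0.08 -0.33 -0.06] rot [1.8000e+02 7.0000e-02 1.6941e+02] t 20.85
```

Request:
send_rows --pt "0 0 0.0003 0 0.008" --pt "0 0 0.0006 0 0.008" --pt "0 0 0.0006 0 0.008" --pt "0 0 0.0006 0 0.008" --pt "0 0 0.0006 0 0.008"

```text
time: 21.48
eef_pos: [0.5372, 0.0233, 0.0836]
tcp_rot: [180.0, 0.1, 169.4]
force: [-0.2, 0.2, 7.7]
grip_width: 0.013
gripper_force: 79.7
```

```bash
python3 st.py
```

```text
crown in hanger [ 2.3 -0.3 12.1] F [-0.23  0.15  7.66] M [-0.17 -0.47  0.  ] rot [1.8000e+02 1.3000e-01 1.6941e+02] t 21.475
```

Request:
send_rows --pt "0 0 0.0003 0 0.008" --pt "0 0 0.0006 0 0.008" --pt "0 0 0.0008 0 0.008" --pt "0 0 0.0008 0 0.008" --pt "0 0 0.0008 0 0.008"

```text
time: 22.1
eef_pos: [0.5378, 0.0232, 0.0832]
tcp_rot: [180.0, 0.2, 169.4]
force: [-0.2, 0.2, 9.0]
grip_width: 0.0129
gripper_force: 80.0
```

```bash
python3 st.py
```

```text
crown in hanger [ 2.8 -0.3 11.7] F [-0.21  0.21  9.03] M [-0.12 -0.55  0.  ] rot [180.     0.2  169.41] t 22.1
```

Request:
send_rows --pt "0 0 0.0003 0 0.008" --pt "0 0 0.0006 0 0.008" --pt "0 0 0.0009 0 0.008" --pt "0 0 0.0009 0 0.008" --pt "0 0 0.0009 0 0.008"

```text
time: 22.72
eef_pos: [0.5383, 0.0231, 0.0829]
tcp_rot: [180.0, 0.3, 169.4]
force: [-0.9, -0.6, 12.0]
grip_width: 0.0132
gripper_force: 80.4
```

```bash
python3 st.py
```

```text
crown in hanger [ 3.4 -0.3 11.4] F [-0.76 -0.77 11.97] M [-0.18 -0.8  -0.11] rot [180.     0.29 169.41] t 22.725
```

Request:
send_rows --pt "0 0 0.0002 0 0.008" --pt "0 0 0.0002 0 0.008" --pt "0 0 0.0002 0 0.008" --pt "0 0 0.0002 0 0.008" --pt "0 0 0.0002 0 0.008"

```text
time: 23.35
eef_pos: [0.5385, 0.0231, 0.0828]
tcp_rot: [180.0, 0.3, 169.4]
force: [-0.5, -0.9, 12.9]
grip_width: 0.0125
gripper_force: 80.5
```

Request:
send_rows --pt "0 0 0 0 0.008" --pt "0 0 0 0 0.008" --pt "0 0 0 0 0.008" --pt "0 0 0 0 0.008" --pt "0 0 0 0 0.008"

```text
time: 23.98
eef_pos: [0.5385, 0.0231, 0.0828]
tcp_rot: [180.0, 0.3, 169.4]
force: [0.4, -1.0, 12.8]
grip_width: 0.0131
gripper_force: 80.5
```

Request:
send_rows --pt "0 0 0 0 0.008" --pt "0 0 0 0 0.008" --pt "0 0 0 0 0.008" --pt "0 0 0 0 0.008" --pt "0 0 0 0 0.008"

```text
time: 24.6
eef_pos: [0.5385, 0.023, 0.0828]
tcp_rot: [180.0, 0.3, 169.4]
force: [-0.8, 0.0, 12.1]
grip_width: 0.0129
gripper_force: 80.5
```

```bash
python3 st.py
```

```text
crown in hanger [ 3.6 -0.3 11.3] F [-0.78 -0.1  12.06] M [-0.13 -0.79  0.03] rot [180.     0.31 169.41] t 24.6
```

Request:
send_rows --pt "0 0 -0.0006 0 0.008" --pt "0 0 -0.0012 0 0.008" --pt "0 0 -0.0018 0 0.008" --pt "0 0 -0.0024 0 0.008" --pt "0 0 -0.0024 0 0.008"

```text
time: 25.22
eef_pos: [0.5367, 0.0234, 0.0837]
tcp_rot: [180.0, 0.1, 169.4]
force: [1.0, -0.1, 6.3]
grip_width: 0.0128
gripper_force: 79.4
```

```bash
python3 st.py
```

```text
crown in hanger [ 1.8 -0.3 12.2] F [0.99 0.05 6.29] M [-0.07 -0.43  0.03] rot [1.8000e+02 6.0000e-02 1.6941e+02] t 25.225
```

Request:
send_rows --pt "0 0 -0.0005 0 0.008" --pt "0 0 -0.001 0 0.008" --pt "0 0 -0.001 0 0.008" --pt "0 0 -0.001 0 0.008" --pt "0 0 -0.001 0 0.008"

```text
time: 25.85
eef_pos: [0.5362, 0.0235, 0.0842]
tcp_rot: [180.0, -0.0, 169.4]
force: [-0.8, -0.2, 3.4]
grip_width: 0.0127
gripper_force: 78.9
```

```bash
python3 st.py
```

```text
crown in hanger [ 1.2 -0.3 12.7] F [-0.8  -0.33  3.43] M [-0.03 -0.17 -0.05] rot [ 1.8000e+02 -2.0000e-02  1.6941e+02] t 25.85
```

Small residual left; one more half millimetre, then open slowly.

Request:
send_rows --pt "0 0 -0.0004 0 0.008" --pt "0 0 -0.0004 0 0.008" --pt "0 0 -0.0004 0 0.014" --pt "0 0 -0.0004 0 0.017" --pt "0 0 -0.0004 0 0.021" --force 20

```text
time: 26.48
eef_pos: [0.5363, 0.0235, 0.0846]
tcp_rot: [180.0, -0.0, 169.4]
force: [0.4, -0.5, -0.0]
grip_width: 0.021
gripper_force: 0.0
```

Request:
send_rows --pt "0 0 0 0 0.03" --pt "0 0 0 0 0.04" --pt "0 0 0 0 0.05" --pt "0 0 0 0 0.05" --pt "0 0 0 0 0.05"

```text
time: 27.1
eef_pos: [0.5363, 0.0234, 0.0847]
tcp_rot: [-180.0, -0.0, 169.4]
force: [0.3, 0.3, 1.3]
grip_width: 0.05
gripper_force: 0.0
```

Request:
send_rows --pt "0.01 0 0 0 0.05" --pt "0.03 0 0 0 0.05" --pt "0.06 0 0 0 0.05" --pt "0.09 0 0 0 0.05" --pt "0.12 0 0 0 0.05"

```text
time: 27.72
eef_pos: [0.4166, 0.0458, 0.0846]
tcp_rot: [-180.0, -0.0, 169.4]
force: [0.0, -0.8, -0.1]
grip_width: 0.0498
gripper_force: 0.0
```

Run:
```python
from st import *
import pickle
st()
ims=[arm.camera(n) for n in('scene','wrist','top')]; o=arm.get_obs();pickle.dump((o,ims),open('w8.pkl','wb'))
a=ims[0];m=a.astype(int);S=P('scene');T=P('top')
r=(m[...,0]>150)&(m[...,1]<80)&(m[...,2]<80);print('red',np.nonzero(r[185:215,250:275])[1].mean()+250,np.nonzero(r[185:215,250:275])[0].mean()+185)
b=(m[...,0]>m[...,2]+40)&(m[...,1]>m[...,2]+15)&(m[...,0]>80)&(m[...,1]>55);v,u=np.nonzero(b[190:260,235:300]);print('brown/brass px',sorted(zip(v+190,u+235)))
D=H+[0,0,.013-.140]+R.apply([0,-.0005,0])
for n,q in(('grip top c',(-.062,0,.092)),('grip bot',(-.062,0,.056)),('rim+x',(.036,0,.045)),('rim+y',(.006,.03,.045)),('rim-y',(.006,-.03,.045)),('tip',(.014,0,.123))): print(n,proj(S,D+R.apply(q)).round(1),proj(T,D+R.apply(q)).round(1))
```

```text
crown in hanger [-120.4   -0.3   13.1] F [ 0.19 -0.77 -0.05] M [ 0.01 -0.07 -0.04] rot [-1.8000e+02 -2.0000e-02  1.6941e+02] t 27.725
red 262.09090909090907 200.27272727272728
brown/brass px [(np.int64(220), np.int64(267)), (np.int64(220), np.int64(268)), (np.int64(220), np.int64(269)), (np.int64(221), np.int64(266)), (np.int64(221), np.int64(267)), (np.int64(221), np.int64(268)), (np.int64(221), np.int64(269)), (np.int64(222), np.int64(266)), (np.int64(222), np.int64(267)), (np.int64(222), np.int64(268)), (np.int64(222), np.int64(269)), (np.int64(223), np.int64(266)), (np.int64(223), np.int64(267)), (np.int64(223), np.int64(268)), (np.int64(224), np.int64(266)), (np.int64(224), np.int64(267)), (np.int64(224), np.int64(268)), (np.int64(228), np.int64(262)), (np.int64(228), np.int64(263)), (np.int64(228), np.int64(264)), (np.int64(229), np.int64(265)), (np.int64(229), np.int64(266)), (np.int64(229), np.int64(267)), (np.int64(236), np.int64(262)), (np.int64(236), np.int64(268)), (np.int64(237), np.int64(261)), (np.int64(237), np.int64(262)), (np.int64(237), np.int64(263)), (np.int64(23
[... 457 characters left out ...]
t64(269)), (np.int64(239), np.int64(261)), (np.int64(239), np.int64(262)), (np.int64(239), np.int64(263)), (np.int64(239), np.int64(264)), (np.int64(239), np.int64(265)), (np.int64(239), np.int64(266)), (np.int64(239), np.int64(267)), (np.int64(239), np.int64(268)), (np.int64(239), np.int64(269)), (np.int64(240), np.int64(266)), (np.int64(240), np.int64(267)), (np.int64(240), np.int64(268)), (np.int64(240), np.int64(269)), (np.int64(241), np.int64(268)), (np.int64(241), np.int64(269))]
grip top c [265.2 224. ] [252.9 176.3]
grip bot [264.8 229.9] [253.2 178.3]
rim+x [255.1 264.7] [259.3 149.1]
rim+y [269.1 257.2] [248.2 156.4]
rim-y [247.2 251.4] [266.7 159.9]
tip [257.7 245.2] [257.6 149.7]
```

Run:
```python
from st import *
import pickle
o,ims=pickle.load(open('w8.pkl','rb'))
D=H+[0,0,.013-.140]+R.apply([0,-.0005,0])
def brown(im):
    h=cv2.cvtColor(im,cv2.COLOR_RGB2HSV);return ((h[...,0]>5)&(h[...,0]<20)&(h[...,1]>90)&(h[...,2]>60)).astype(np.uint8)
for n,im in zip(('scene','wrist','top'),ims):
    C=P(n,o);c=[(x,y,z) for x in(-.077,-.047) for y in(-.007,.007) for z in(.056,.092)]
    q=np.array([proj(C,D+R.apply(p)) for p in c]);print(n,'pred bbox',q.min(0).round(1),q.max(0).round(1))
    k,l,s,ce=cv2.connectedComponentsWithStats(brown(im))
    for i in range(1,k):
        if s[i,4]>8 and np.hypot(*(ce[i]-q.mean(0)))<60: print('   ',s[i].tolist(),ce[i].round(1))
```

```text
scene pred bbox [260.9 218.4] [269.2 235.5]
    [266, 219, 4, 6, 17] [267.5 221.8]
    [262, 228, 6, 5, 12] [264.8 229.7]
    [261, 236, 10, 6, 40] [265.6 238.3]
wrist pred bbox [237.4 411.3] [266.4 522.5]
top pred bbox [249.7 171.1] [256.3 183.4]
    [248, 150, 9, 4, 19] [251.8 151.7]
    [244, 161, 5, 4, 9] [246.  162.6]
    [251, 172, 6, 12, 51] [253.5 177.4]
    [266, 173, 8, 8, 29] [269.8 176.7]
```

Request:
send_rows --pt "0.03 0 0 0 0.05" --pt "0.03 0 0 0 0.05" --pt "0.03 0 0 0 0.05" --pt "0.03 0 0 0 0.05" --pt "0.03 0 0 0 0.05"

```text
time: 28.5
eef_pos: [0.3896, 0.0508, 0.0847]
tcp_rot: [-180.0, 0.0, 169.4]
force: [0.2, -0.4, -0.1]
grip_width: 0.0499
gripper_force: 0.0
```

Run:
```python
from h import *
import pickle
a=pickle.load(open('w8.pkl','rb'))[1][0];b=arm.camera('scene')
d=(abs(a.astype(int)-b).sum(2)>60)[195:275,240:280];print('changed px near cup',d.sum())
print(arm.hand_in())
```

```text
changed px near cup 212
the job is handed in; nothing more can be done
None
```

The hanger hangs on the rail and the large cup hangs upright in its loop: it was drawn down to the seat, tugged at about 13 N by the wrist reading for over a second, and released. I handed the job in at 28.5 s; the last scene-image check showed 212 changed pixels near the cup (arm, shadow or slight sway), which I did not look into first.

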